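# Empty the bottle opener's cap tray into the bowl

## Task

Empty the used crown caps out of the bottle opener's tipping tray: stand the small gold bowl under the tray's mouth, then press one of the tray's thumb plates down, firmly but gently, until the tray bears on its stop, and keep it bearing there for a good second and until every cap has slid into the bowl. Then ease the tray back up to level under your finger, without letting it snap back, let go, and leave the things standing around untouched.

Things in the scene. Friction and masses are not known exactly. Their poses are not given: they have to be found in the camera images.
- opener_stand: Counter-top bottle opener, fixed: wooden base (215 x 100 x 14 mm, its front edge 40 mm before the pivot), two brass cheeks carrying a tipping steel tray, and an opener head on a post, 65 to 170 mm behind the pivot, 313 mm tall. Origin on the worktop below the tray's pivot; x points from the tray's mouth back to the post, z up. The pivot runs along y, 128 mm above the worktop.
- cap_tray (a joint): Tilt of the cap tray, rad: 0 level at rest, 0.55 to 0.65 on its stop, mouth down (the rubber buffer under it is clamped by hand, so it differs). Sprung back to 0 and snaps back if let go. A thumb plate takes 3 to 4 N to start and 6 to 8 N just before the stop. Bearing firmly is 10 to 16 N on the plate at the stop; over 20 N bends the tray. Mouth 95 mm before the pivot, closed rear wall 130 mm behind it.
- plate_left (a point): Thumb plate on the opener's +y side, a flat round-ended steel ear 34 mm (x) by 48 mm (y), flush with the tray's rim. Point: middle of its upper face, 78 mm before the pivot, 54 mm to its side, 52 mm above it (180 mm above the worktop when level). It swings with the tray, some 53 mm down and 16 mm forward from level to stop. The trough (54 mm wide inside, walls 24 mm) lies between the two plates.
- plate_right (a point): The same thumb plate on the opener's -y side. Either plate serves.
- bowl_spot (a point): Point on the worktop under the tray's mouth, 132 mm in front of the pivot, where the bowl's centre should stand (within about 20 mm). The mouth is 152 mm above the worktop when level and comes down to about 95 mm when tipped.
- bowl_mid (a point): Small gold bowl, open, 120 mm across the rim, 72 mm tall, foot 66 mm across, 0.2 kg, standing loose on the worktop. The point is on its axis, 36 mm above its underside. The flaring wall is about 12 mm thick, leaning outward; it can be pinched across the rim (rim middle 54 mm from the axis).
- cap_0: Used crown cap, a flat dull steel disc 32 mm across, 7 mm tall, lying loose in the tray's trough. Origin in the middle of its underside.
- cap_1: Used crown cap, a flat dull steel disc 32 mm across, 7 mm tall, lying loose in the tray's trough. Origin in the middle of its underside.
- cap_2: Used crown cap, a flat dull steel disc 32 mm across, 7 mm tall, lying loose in the tray's trough. Origin in the middle of its underside.
- cap_3: Used crown cap, a flat dull steel disc 32 mm across, 7 mm tall, lying loose in the tray's trough. Origin in the middle of its underside.
- tumbler: Bystander: glass tumbler with ice, 73 mm across, 100 mm tall, standing loose; origin at the middle of its underside. Leave it alone.
- can: Bystander: slim drink can, 53 mm across, 135 mm tall, standing loose; origin at the middle of its underside. Leave it alone.
- jigger: Bystander: waisted brass jigger, 47 mm across, 101 mm tall, standing loose; origin at the middle of its underside. Leave it alone.
- corkscrew: Bystander: wing corkscrew standing on its bell, 72 mm wide, 146 mm tall, loose; origin at the middle of its underside. Leave it alone.
Things that resemble listed ones, but are neither listed nor needed, are in the scene too. What is shaped like the part that bears bowl_mid but orange is not meant.

How it is judged:
On the way, in this order (a step that is already met when the one before it is completed fails the run):
1. the bowl stands upright on the worktop under the tray's mouth, its centre within 30 mm of the spot, the tray still level (horizontal distance between bowl_mid and bowl_spot below 0.03 m and height (world z) of bowl_mid below 0.042 m and angle between bowl_mid's own z axis and vertical below 0.1 rad and value of joint cap_tray below 0.05 rad), for 0.2 s.
2. the tray is pressed onto its stop and bears on it (9 N or more on the tray) for a second (value of joint cap_tray above 0.53 rad and contact force between any of the fingers, the arm and opener_stand above 9 N), for 1 s.
At the end, for the whole second after the job is handed in: All four caps lie at rest in the bowl (within 50 mm of its axis, below its rim), the bowl stands upright under the mouth (within 35 mm of the spot), and the tray is back level (within 0.05 rad) (value of joint cap_tray below 0.05 rad and angle between bowl_mid's own z axis and vertical below 0.1 rad and height (world z) of bowl_mid below 0.042 m and horizontal distance between bowl_mid and bowl_spot below 0.035 m and horizontal distance between each of cap_0, cap_1, cap_2, cap_3 and bowl_mid below 0.05 m and height (world z) of each of cap_0, cap_1, cap_2, cap_3 below 0.065 m and linear speed of each of cap_0, cap_1, cap_2, cap_3 below 0.05 m/s); the robot touches nothing.
It fails at once if the tray is pressed with more than 20 N (contact force between any of the fingers, the arm and opener_stand above 20 N).
It fails at once if the tray snaps back (faster than 2.5 rad/s) (velocity of joint cap_tray below -2.5 rad/s).
It fails at once if the tumbler, the can, the jigger or the corkscrew is moved by more than 30 mm (distance of any of tumbler, can, jigger, corkscrew from where it was at the start of the episode above 0.03 m).
It also fails if it takes over 72 s, if anything falls off the work surface, if the arm or the gripper's body presses on something with over 40 N, if the wrist force passes 120 N, or if a joint passes its speed limit or range.

## Robot

A 6-joint arm with a two-finger parallel gripper is mounted at the origin on a cart in front of the work surface, level with it; the furniture and walls round the work are solid. World frame = base frame: x ahead of the robot, y to its left, z up, the work surface at z = 0. Lengths are in m, angles in rad, forces in N, time in s.
With the tool pointing down it reaches from about 0.35 to 0.775 m from the base axis. Payload 7.3 kg.
Tool frame: the origin (TCP) lies at the very end of the fingers, on their centre line; the grasp point (between the pads) lies 19 mm behind it; z points along the fingers, y is the line along which they close (so a half turn about z gives the same grasp; the last joint's range is limited). The gripper opens to 92 mm and grips with 3 to 60 N. Pads are 19 mm wide; open, the fingers measure 130 mm over their backs; the gripper's body (75 mm by 190 mm) begins 47 mm behind the grasp point.
Start: joints at [1.197, 0.342, 1.524, -0, 1.275, -0.146], TCP at [0.119, 0.511, 0.227] pointing down, gripper open.
Joint ranges: [-2.53, 2.53], [-0.77, 2.02], [0.04, 2.7], [-1, 4.14], [0.28, 2.66], [-3.11, 3.11]. Speed limits (rad/s): [2.57, 2.57, 3.14, 3.14, 3.14, 3.14].

## Interface

Orientations are given as [roll, pitch, yaw] about the fixed x, y, z axes, in that order (R = Rz(yaw) Ry(pitch) Rx(roll)).
In Python, from cell import robot gives the robot as it stands. The module is installed in compiled form; this text tells all that it offers.
- The arm moves only by the tool servo_tool, never from a script. Its argument "series" is a list of rows, each a list of 7 numbers: the shift along the world's x, y, z in m, then the turn, a rotation vector about the world's x, y, z in rad, then the opening, from 0 (shut) to 1 (fully open). A call has 1 to 5 rows; each row is the pose to reach, as a shift and turn from the pose commanded when the call began; what a row does not reach only later rows make up. A row lasts 1/12 s, in which the tool goes at most 41.7 mm and 7.16 degrees, less where a joint would pass 70% of its speed; a pose out of reach is approached as far as the arm can. A call with a gripper value outside its range is refused whole. The fingers move at their own pace and stop on an object; "grip_force" is the grip in N (left out, the last holds). Time passes only in rows, so rows that repeat a pose let the fingers close. It gives the time, the measured TCP pose, the force, the opening and the grip force at its end, in the units of the state.
- robot.observe(): the state, without advancing time (a new reading comes with each control period).
- robot.read_camera(name): name is "side" or "top" or "wrist"; returns the picture (420x560x3 uint8, red, green, blue); there is no depth.
- robot.camera_params(name): a dict with "mtx" (3x3 intrinsics, pixels), "dist_coeffs" ([k1, k2, p1, p2, k3] as OpenCV has them; the pictures are not rectified), "R" (3x3) and "t" (3): a world point X has camera coordinates R X + t; the wrist camera has in their place "hand_eye" (4x4, takes a point from camera to tool coordinates, whose origin is the TCP and whose axes are the flange's). Camera axes: x right, y down, z forward; pixel columns grow to the right and rows downward; lengths in m; the calibration is good to about 2 mm. A picture is of the moment at which its call begins: read the wrist's pose just before it. camera_params takes no time and is no camera call.
- robot.job_done(): hands the job in; it is judged then, once.
The state is a dict: "clock": time; "joint_positions": joint angles; "qvel": joint speeds; "effort": joint torques, N m; "ee_pos": TCP position; "tcp_rot": TCP orientation; "force": force on the tool from outside, world axes, zero at the start; "torque": the same for the moment, N m; "opening": finger opening in m; "grip_force": force on a finger pad.
Only numpy, scipy, OpenCV 4.12 (cv2) and the standard library are available. Lean on these libraries where they do the work, as an engineer would, in place of code of your own. Each camera call takes 0.05 s, during which the arm holds its last target. There are 200 camera calls.

## Working session

There is one attempt and no reset: what is moved stays moved. The work goes in short steps, Python scripts to look and compute and a tool call to move; the robot and the scene stay as the last step left them, time stands still between calls to the robot, and variables do not carry over. Pictures are saved under pics/ and viewed, at most 10 in all, crops included, and the job is handed in when it is done.

Besides the shell and the picture viewer there is one more tool, called after ">>>" in YAML: its name, and indented under it one key for each argument. servo_tool: Moves the arm, as the interface text tells. Its arguments: {"type":"object","properties":{"series":{"type":"array"},"grip_force":{"type":"number"}},"required":["series"]}

```bash
mkdir -p pics; python3 - <<'E'
from cell import robot
import cv2,numpy as np
s=robot.observe();print(s['clock'],s['ee_pos'],s['tcp_rot'])
for n in ['side','top']:
    cv2.imwrite(f'pics/{n}0.png',robot.read_camera(n)[:,:,::-1])
    p=robot.camera_params(n);print(n,p['mtx'],p['dist_coeffs'],-np.array(p['R']).T@p['t'])
E
```

```text
0.0 [0.11838901 0.51105265 0.2260384 ] [-3.14005720e+00 -2.03357082e-04  2.91381318e+00]
side [[379.10505977   0.         280.89541318]
 [  0.         379.10505977 206.7133861 ]
 [  0.           0.           1.        ]] [-0.05385485  0.          0.          0.          0.        ] [0.12237162 0.98956543 0.62184775]
top [[410.51610207   0.         282.28000934]
 [  0.         410.51610207 211.16468801]
 [  0.           0.           1.        ]] [-0.00502378  0.          0.          0.          0.        ] [ 0.38832865 -0.02054679  1.17000441]
```

View pics/side0.png

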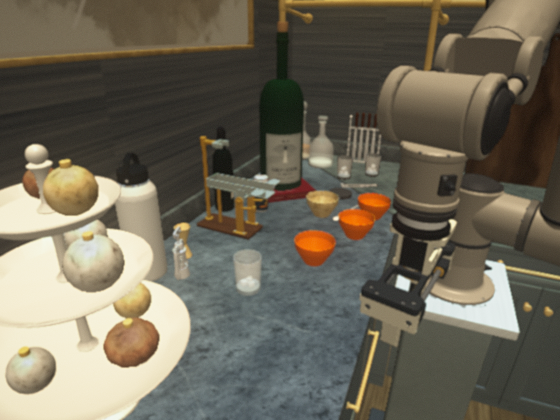

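View pics/top0.png

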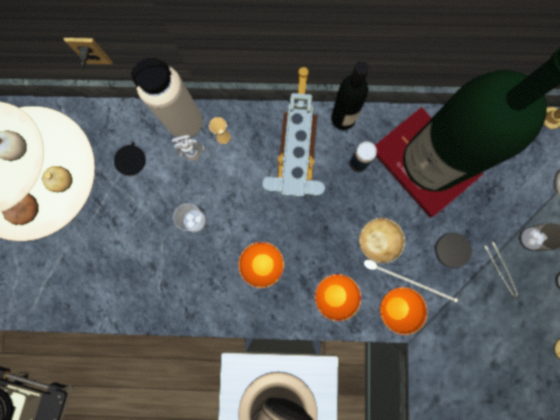

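Top view (up = +x, left = +y). Bowl candidates: gold (382,240), orange (262,264), (338,297) and (403,310). I choose the gold one at (382,240). The opener's plates are near (272,184) and (316,187), its mouth near (293,192) and its post near (301,100). Bystanders: can (366,152), tumbler (189,218), jigger (220,130), corkscrew (186,147).

```bash
cat > h.py <<'E'
from cell import robot
import cv2,numpy as np
def ray(n,uv):
    p=robot.camera_params(n);R=np.array(p['R']);t=np.array(p['t'])
    q=cv2.undistortPoints(np.array(uv,float).reshape(-1,1,2),np.array(p['mtx']),np.array(p['dist_coeffs'])).reshape(-1,2)
    return -R.T@t,np.c_[q,np.ones(len(q))]@R
def plane(n,uv,z):
    o,d=ray(n,uv);return o+d*((z-o[2])/d[:,2])[:,None]
def proj(n,X):
    p=robot.camera_params(n);R=np.array(p['R']);t=np.array(p['t'])
    return cv2.projectPoints(np.array(X,float).reshape(-1,1,3),cv2.Rodrigues(R)[0],t,np.array(p['mtx']),np.array(p['dist_coeffs']))[0].reshape(-1,2)
E
python3 - <<'E'
from h import *
im=cv2.imread('pics/top0.png')
cv2.imwrite('pics/crop0.png',cv2.resize(im[85:285,235:435],(600,600),interpolation=cv2.INTER_CUBIC))
hsv=cv2.cvtColor(im,cv2.COLOR_BGR2HSV)
m=cv2.inRange(hsv,(13,60,90),(32,255,255));m[:210]=0;m[270:]=0;m[:,:345]=0;m[:,420:]=0
m=cv2.morphologyEx(m,cv2.MORPH_OPEN,np.ones((3,3)))
c=max(cv2.findContours(m,0,2)[0],key=cv2.contourArea);c=cv2.convexHull(c)
(u,v),r=cv2.minEnclosingCircle(c);print(u,v,r,cv2.fitEllipse(c))
print('bowl rim',plane('top',[(u,v),(u+r,v)],.072))
print('orange',plane('top',[(262,264),(338,297),(403,310)],.07))
print('plates',plane('top',[(272,184),(316,187)],.18)); print('post top',plane('top',[(302,72)],.3))
E
```

```text
381.5422668457031 240.448974609375 22.726825714111328 ((381.6891784667969, 240.0832061767578), (43.9132080078125, 45.26951217651367), 119.15505981445312)
bowl rim [[ 0.4665226  -0.26637013  0.072     ]
 [ 0.46804265 -0.32669876  0.072     ]]
orange [[ 0.39597974  0.05042736  0.07      ]
 [ 0.31531815 -0.15200739  0.07      ]
 [ 0.28659184 -0.3215159   0.07      ]]
plates [[ 0.5908028   0.02519311  0.18      ]
 [ 0.58582461 -0.08291943  0.18      ]]
post top [[ 0.82374615 -0.04003863  0.3       ]]
```

View pics/crop0.png

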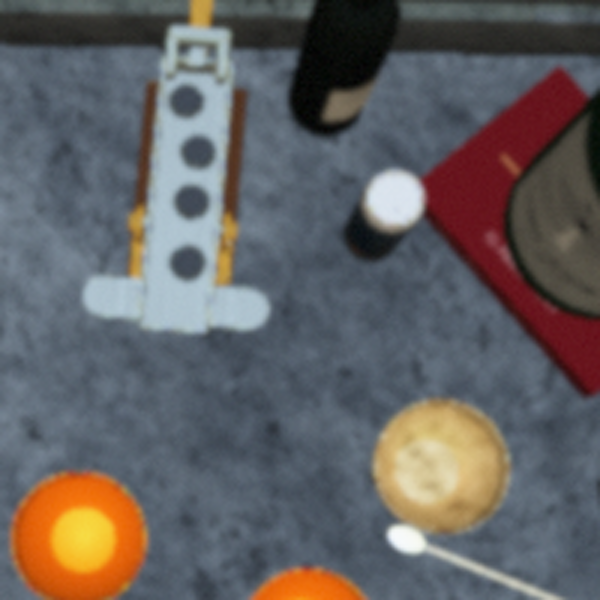

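The crop confirms the gold bowl with its plain foot. The opener has both plates, four caps and the mouth toward the robot. Rim centre is ≈ (0.4665, -0.2664). Plates are at ≈ (0.591, 0.025) and (0.586, -0.083), so the pivot is ≈ (0.666, -0.0325) and the bowl spot ≈ (0.534, -0.0265). I'll pinch the near rim with the tool y along world x and a slight tilt.

>>> servo_tool:
  series:
    - [0.16, -0.12, 0.0, 0, 0, -0.6, 0.45]
    - [0.16, -0.12, 0.0, 0, 0, -0.6, 0.45]
    - [0.16, -0.12, 0.0, 0, 0, -0.6, 0.45]
    - [0.16, -0.12, 0.0, 0, 0, -0.6, 0.45]
    - [0.16, -0.12, 0.0, 0, 0, -0.6, 0.45]

```text
clock: 0.52
ee_pos: [0.2801, 0.3895, 0.2265]
tcp_rot: [-3.141, 0.001, 2.307]
force: [0.2, 0.2, -0.5]
opening: 0.0632
grip_force: 0.0
```

>>> servo_tool:
  series:
    - [0.14, -0.14, 0.0, 0, 0, -0.6, 0.45]
    - [0.14, -0.14, 0.0, 0, 0, -0.6, 0.45]
    - [0.14, -0.14, 0.0, 0, 0, -0.6, 0.45]
    - [0.14, -0.14, 0.0, 0, 0, -0.6, 0.45]
    - [0.14, -0.14, 0.0, 0, 0, -0.6, 0.45]

```text
clock: 0.93
ee_pos: [0.4202, 0.2489, 0.2265]
tcp_rot: [-3.142, 0.001, 1.706]
force: [0.8, 0.3, -0.4]
opening: 0.0416
grip_force: 0.0
```

>>> servo_tool:
  series:
    - [0.0, -0.2, 0.0, 0, 0, -0.14, 0.45]
    - [0.0, -0.2, 0.0, 0, 0, -0.14, 0.45]
    - [0.0, -0.2, 0.0, 0, 0, -0.14, 0.45]
    - [0.0, -0.2, 0.0, 0, 0, -0.14, 0.45]
    - [0.0, -0.2, 0.0, 0, 0, -0.14, 0.45]

```text
clock: 1.35
ee_pos: [0.4179, 0.049, 0.2265]
tcp_rot: [-3.141, 0.0, 1.573]
force: [0.8, -0.7, -0.1]
opening: 0.0413
grip_force: 0.0
```

>>> servo_tool:
  series:
    - [0.0, -0.2, 0.0, 0, -0.2, 0, 0.45]
    - [0.0, -0.2, 0.0, 0, -0.2, 0, 0.45]
    - [0.0, -0.2, 0.0, 0, -0.2, 0, 0.45]
    - [0.0, -0.2, 0.0, 0, -0.2, 0, 0.45]
    - [0.0, -0.2, 0.0, 0, -0.2, 0, 0.45]

```text
clock: 1.77
ee_pos: [0.4177, -0.1512, 0.2269]
tcp_rot: [2.941, 0.001, 1.572]
force: [1.6, -0.1, 0.8]
opening: 0.0415
grip_force: 0.0
```

```bash
python3 -c "
from h import *
s=robot.observe();print(s['clock'],s['ee_pos'],s['tcp_rot'],s['force'],s['opening'],s['joint_positions'])"
```

```text
1.7667 [ 0.41770705 -0.15117253  0.22691571] [2.94085561e+00 1.29902349e-03 1.57235911e+00] [ 1.60911768 -0.12314228  0.80766669] 0.041509477792812624 [-0.60230998  0.08835485  1.87600908  0.13247669  1.01451464 -0.66485269]
```

>>> servo_tool:
  series:
    - [0.002, -0.115, 0.0, 0, 0, 0, 0.45]
    - [0.002, -0.115, 0.0, 0, 0, 0, 0.45]
    - [0.002, -0.115, 0.0, 0, 0, 0, 0.45]
    - [0.002, -0.115, -0.04, 0, 0, 0, 0.45]
    - [0.002, -0.115, -0.08, 0, 0, 0, 0.45]

```text
clock: 2.18
ee_pos: [0.4213, -0.2669, 0.1471]
tcp_rot: [2.938, 0.005, 1.57]
force: [0.8, 0.8, -1.3]
opening: 0.0411
grip_force: 0.0
```

```bash
python3 - <<'E'
from h import *
s=robot.observe();print(s['ee_pos'],s['tcp_rot'])
p=robot.camera_params('wrist')
from scipy.spatial.transform import Rotation as Ro
im=robot.read_camera('wrist')[:,:,::-1].copy()
T=np.eye(4);T[:3,:3]=Ro.from_euler('xyz',s['tcp_rot']).as_matrix();T[:3,3]=s['ee_pos']
C=np.linalg.inv(T@np.array(p['hand_eye']))
a=np.linspace(0,2*np.pi,60)
X=np.c_[.4665+.06*np.cos(a),-.2664+.06*np.sin(a),0*a+.072]
uv=cv2.projectPoints(X.reshape(-1,1,3),cv2.Rodrigues(C[:3,:3])[0],C[:3,3],np.array(p['mtx']),np.array(p['dist_coeffs']))[0].reshape(-1,2)
for q in uv: cv2.circle(im,(int(q[0]),int(q[1])),1,(0,0,255),-1)
cv2.imwrite('pics/w1.png',im)
E
```

```text
[ 0.42125012 -0.26687655  0.14713912] [2.93776179 0.00495272 1.57036621]
```

View pics/w1.png

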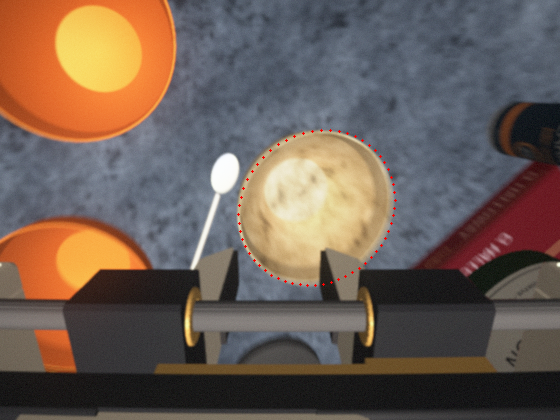

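The wrist view shows the gold bowl, with its predicted rim circle (centre ≈ (317,207)) matching the picture to about 2 px. The spoon (225,172) and the orange bowls are clear of the fingers. Descending and gripping.

>>> servo_tool:
  series:
    - [-0.001, 0, -0.035, 0, 0, 0, 0.45]
    - [-0.001, 0, -0.07, 0, 0, 0, 0.45]
    - [-0.001, 0, -0.09, 0, 0, 0, 0.45]
    - [-0.001, 0, -0.102, 0, 0, 0, 0.45]
    - [-0.001, 0, -0.102, 0, 0, 0, 0.45]

```text
clock: 2.65
ee_pos: [0.4185, -0.262, 0.0428]
tcp_rot: [2.945, -0.004, 1.574]
force: [-1.1, 0.1, 0.8]
opening: 0.0412
grip_force: 0.0
```

>>> servo_tool:
  series:
    - [0, 0, 0, 0, 0, 0, 0.3]
    - [0, 0, 0, 0, 0, 0, 0.2]
    - [0, 0, 0, 0, 0, 0, 0.1]
    - [0, 0, 0, 0, 0, 0, 0.0]
    - [0, 0, 0, 0, 0, 0, 0]
  grip_force: 20

```text
clock: 3.07
ee_pos: [0.4197, -0.2637, 0.0456]
tcp_rot: [2.941, 0.002, 1.574]
force: [-2.4, 0.6, 0.1]
opening: 0.013
grip_force: 0.6
```

>>> servo_tool:
  series:
    - [0, 0, 0, 0, 0, 0, 0]
    - [0, 0, 0, 0, 0, 0, 0]
    - [0, 0, 0.005, 0, 0, 0, 0]
    - [0, 0, 0.012, 0, 0, 0, 0]
    - [0, 0, 0.012, 0, 0, 0, 0]

```text
clock: 3.48
ee_pos: [0.4201, -0.2641, 0.058]
tcp_rot: [2.94, 0.002, 1.574]
force: [0.4, -0.5, -3.1]
opening: 0.0042
grip_force: 20.1
```

```bash
python3 - <<'E'
from h import *
a=robot.read_camera('side')[120:300,220:480,::-1]
b=robot.read_camera('wrist')[:,:,::-1]
cv2.imwrite('pics/g1.png',np.vstack([cv2.resize(a,(430,298),interpolation=2),cv2.resize(b,(430,300))]))
s=robot.observe();print(s['opening'],s['grip_force'],s['force'])
E
```

```text
0.004437516246190087 20.05868290838407 [-0.6148814  -0.24477015 -3.05350647]
```

View pics/g1.png

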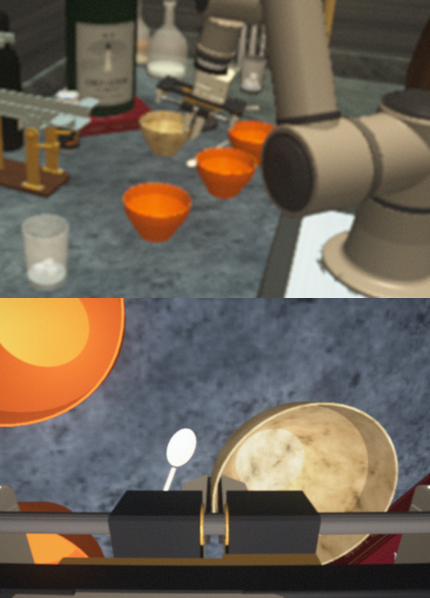

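The bowl is held and lifted, rim in the pads (wrist lower half, bowl centre ≈ (310,480)). Carrying it to the spot.

>>> servo_tool:
  series:
    - [0.008, 0.01, 0.01, 0, 0, 0, 0]
    - [0.016, 0.035, 0.012, 0, 0, 0, 0]
    - [0.025, 0.065, 0.012, 0, 0, 0, 0]
    - [0.032, 0.095, 0.012, 0, 0, 0, 0]
    - [0.04, 0.125, 0.012, 0, 0, 0, 0]

```text
clock: 4.0
ee_pos: [0.4594, -0.1373, 0.0687]
tcp_rot: [2.942, 0.0, 1.573]
force: [-0.2, 0.3, -2.2]
opening: 0.0042
grip_force: 19.9
```

>>> servo_tool:
  series:
    - [0.007, 0.03, 0, 0, 0, 0, 0]
    - [0.013, 0.06, 0, 0, 0, 0, 0]
    - [0.018, 0.09, 0, 0, 0, 0, 0]
    - [0.02, 0.11, 0.0, 0, 0, 0, 0]
    - [0.02, 0.115, 0, 0, 0, 0, 0]

```text
clock: 4.42
ee_pos: [0.4791, -0.0207, 0.0685]
tcp_rot: [2.943, -0.0, 1.577]
force: [0.1, 0.6, -2.7]
opening: 0.0045
grip_force: 19.9
```

```bash
cat > bowl.py <<'E'
from h import *
im=robot.read_camera('top')[:,:,::-1].copy()
cv2.imwrite('pics/t_last.png',im)
hsv=cv2.cvtColor(im,cv2.COLOR_BGR2HSV)
m=cv2.inRange(hsv,(13,60,90),(32,255,255))
k=np.zeros_like(m);k[170:260,250:345]=1;m*=k
m=cv2.morphologyEx(m,cv2.MORPH_OPEN,np.ones((3,3)))
m[:, :]=m
c=np.vstack([c for c in cv2.findContours(m,0,2)[0] if cv2.contourArea(c)>30]);print(cv2.boundingRect(c))
s=robot.observe();print(s['clock'],s['ee_pos'],s['tcp_rot'],s['force'],s['opening'])
cv2.imwrite('pics/t_crop.png',cv2.resize(im[150:290,230:370],(560,560),interpolation=2))
E
python3 bowl.py
```

```text
(257, 170, 69, 90)
4.4667 [ 0.47907281 -0.02129219  0.06851988] [2.94250631e+00 7.51167707e-05 1.57693687e+00] [-1.78084856  0.16818543 -2.00933542] 0.0042647841833722555
```

View pics/t_crop.png

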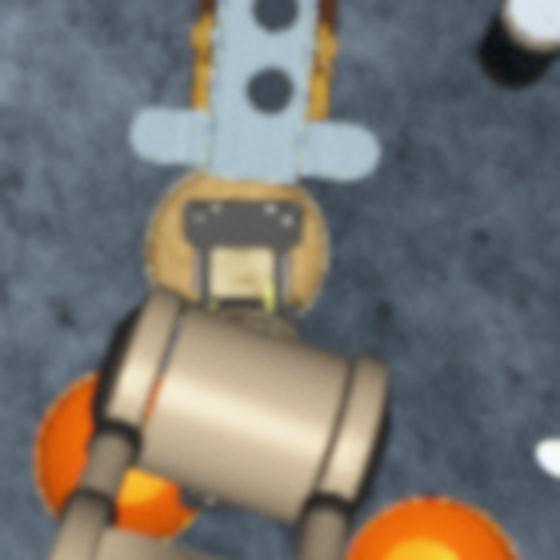

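```bash
python3 - <<'E'
from h import *
print(plane('top',[(289.1,211.5),(289.1,212.5)],.0955))
print('plate outer',plane('top',[(230+130/4,150+134/4),(230+381/4,150+151/4)],.18))
print('trough axis px', proj('top',[(.534,-.0265,.0955)]))
E
```

```text
[[ 0.53516895 -0.01828734  0.0955    ]
 [ 0.53250465 -0.01835162  0.0955    ]]
plate outer [[ 0.59151214  0.04859957  0.18      ]
 [ 0.58448487 -0.10557996  0.18      ]]
trough axis px [[292.19890979 212.0133336 ]]
```

>>> servo_tool:
  series:
    - [0.001, -0.007, -0.006, 0, 0, 0, 0]
    - [0.001, -0.007, -0.013, 0, 0, 0, 0]
    - [0.001, -0.007, -0.019, 0, 0, 0, 0]
    - [0.001, -0.007, -0.023, 0, 0, 0, 0]
    - [0.001, -0.007, -0.023, 0, 0, 0, 0]

```text
clock: 4.88
ee_pos: [0.4797, -0.0313, 0.0444]
tcp_rot: [2.944, -0.0, 1.572]
force: [-0.4, 0.3, -2.2]
opening: 0.0045
grip_force: 20.0
```

>>> servo_tool:
  series:
    - [0, 0, 0, 0, 0, 0, 0.2]
    - [0, 0, 0, 0, 0, 0, 0.4]
    - [0, 0, 0, 0, 0, 0, 0.4]
    - [0, 0, 0, 0, 0, 0, 0.4]
    - [0, 0, 0, 0, 0, 0, 0.4]

```text
clock: 5.3
ee_pos: [0.4809, -0.0306, 0.0461]
tcp_rot: [2.941, 0.001, 1.574]
force: [0.3, 0.2, 0.5]
opening: 0.033
grip_force: 0.0
```

>>> servo_tool:
  series:
    - [0, 0, 0.015, 0, 0, 0, 0.4]
    - [-0.005, 0, 0.05, 0, 0, 0, 0.4]
    - [-0.03, 0, 0.085, 0, 0, 0, 0.4]
    - [-0.06, 0, 0.12, 0, 0.1, 0, 0.2]
    - [-0.09, 0, 0.15, 0, 0.2, 0, 0.0]

```text
clock: 5.72
ee_pos: [0.3994, -0.0303, 0.1866]
tcp_rot: [3.133, 0.0, 1.574]
force: [1.0, 0.0, -0.7]
opening: 0.0277
grip_force: 0.0
```

>>> servo_tool:
  series:
    - [-0.01, 0.04, 0.03, 0, 0, 0, 0]
    - [-0.01, 0.08, 0.03, 0, 0, 0, 0]
    - [-0.01, 0.12, 0.03, 0, 0, 0, 0]
    - [-0.01, 0.12, 0.03, 0, 0, 0, 0]
    - [-0.01, 0.12, 0.03, 0, 0, 0, 0]

```text
clock: 6.13
ee_pos: [0.3912, 0.0918, 0.2148]
tcp_rot: [3.13, -0.001, 1.58]
force: [-0.0, -0.6, -0.3]
opening: 0.0005
grip_force: 0.0
```

```bash
python3 bowl.py; python3 -c "
from h import *
print(robot.observe()['joint_positions'])"
```

```text
(261, 170, 54, 90)
6.1833 [0.39127625 0.09034328 0.21445159] [ 3.13030802e+00 -5.76107161e-05  1.57762596e+00] [ 0.33422075 -1.04185384  0.3974783 ] 0.0006040546548816455
[ 3.57138686e-02  1.19757203e-01  1.85801961e+00 -2.93624149e-04
  1.15253427e+00  2.90023072e-02]
```

View pics/t_crop.png

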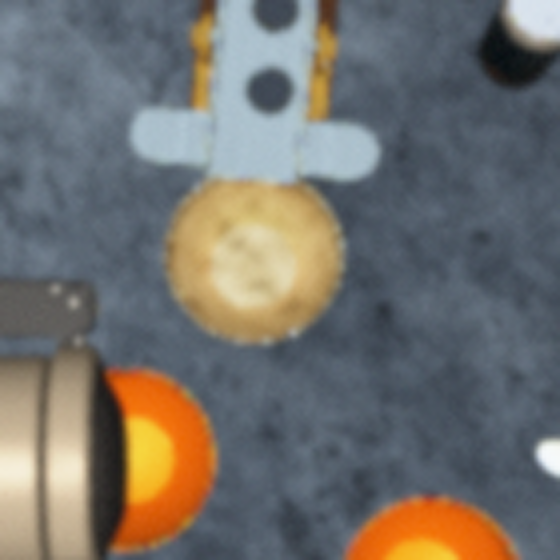

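The bowl stands alone with its centre at ≈ (293.7,213.2) px, about (0.537, -0.031), within ~8 mm of the spot. Next I turn the closed fingers so the wide body lies along y and go above the left plate.

>>> servo_tool:
  series:
    - [0, 0, 0.01, 0, 0, -0.12, 0]
    - [0.01, 0, 0.02, 0, 0, -0.24, 0]
    - [0.02, 0, 0.025, 0, 0, -0.36, 0]
    - [0.03, 0, 0.025, 0, 0, -0.48, 0]
    - [0.04, 0, 0.025, 0, 0, -0.6, 0]

```text
clock: 6.6
ee_pos: [0.4323, 0.0878, 0.2395]
tcp_rot: [3.13, -0.0, 0.966]
force: [0.8, 0.6, 0.1]
opening: 0.0009
grip_force: 0.0
```

>>> servo_tool:
  series:
    - [0.02, -0.01, 0, 0, 0, -0.12, 0]
    - [0.04, -0.02, 0, 0, 0, -0.24, 0]
    - [0.06, -0.03, 0, 0, 0, -0.36, 0]
    - [0.08, -0.04, 0, 0, 0, -0.48, 0]
    - [0.1, -0.05, 0, 0, 0, -0.6, 0]

```text
clock: 7.02
ee_pos: [0.5323, 0.0368, 0.2389]
tcp_rot: [3.131, 0.001, 0.366]
force: [0.2, -0.3, -0.4]
opening: 0.0004
grip_force: 0.0
```

>>> servo_tool:
  series:
    - [0.02, -0.005, 0, 0, 0, -0.12, 0]
    - [0.04, -0.01, 0, 0, 0, -0.24, 0]
    - [0.06, -0.013, 0, 0, 0, -0.36, 0]
    - [0.06, -0.013, 0, 0, 0, -0.42, 0]
    - [0.06, -0.013, 0, 0, 0, -0.42, 0]

```text
clock: 7.43
ee_pos: [0.592, 0.0239, 0.2381]
tcp_rot: [3.13, 0.001, -0.051]
force: [0.7, -0.9, 0.2]
opening: 0.0004
grip_force: 0.0
```

```bash
python3 - <<'E'
from h import *
s=robot.observe();print(s['clock'],s['ee_pos'],s['tcp_rot'],s['force'],s['joint_positions'])
P=np.array([.666,-.0325]);
for th in np.arange(0,.7,.1):
    c,t=np.cos(th),np.sin(th); x,z=-.078,.052
    print(round(th,2),'dx %.4f z %.4f'%(x*c-z*t-x, .128+z*c+x*t))
E
```

```text
7.4333 [0.59201806 0.02393145 0.23811621] [ 3.13031441e+00  1.30293374e-03 -5.08879387e-02] [ 0.66694683 -0.90498064  0.19883898] [-0.08278082  0.46106655  1.30718713 -0.01153607  1.37429434  1.54115383]
0.0 dx 0.0000 z 0.1800
0.1 dx -0.0048 z 0.1720
0.2 dx -0.0088 z 0.1635
0.3 dx -0.0119 z 0.1546
0.4 dx -0.0141 z 0.1455
0.5 dx -0.0154 z 0.1362
0.6 dx -0.0157 z 0.1269
```

>>> servo_tool:
  series:
    - [-0.001, 0.003, -0.015, 0, 0, 0, 0]
    - [-0.001, 0.003, -0.03, 0, 0, 0, 0]
    - [-0.001, 0.003, -0.04, 0, 0, 0, 0]
    - [-0.001, 0.003, -0.048, 0, 0, 0, 0]
    - [-0.001, 0.003, -0.051, 0, 0, 0, 0]
  grip_force: 20

```text
clock: 7.85
ee_pos: [0.5897, 0.0289, 0.1871]
tcp_rot: [3.131, 0.002, -0.046]
force: [-0.3, 0.2, -0.4]
opening: 0.0005
grip_force: 0.0
```

>>> servo_tool:
  series:
    - [0, 0, -0.002, 0, 0, 0, 0]
    - [0, 0, -0.004, 0, 0, 0, 0]
    - [0, 0, -0.006, 0, 0, 0, 0]
    - [0, 0, -0.008, 0, 0, 0, 0]
    - [0, 0, -0.009, 0, 0, 0, 0]

```text
clock: 8.27
ee_pos: [0.5904, 0.0297, 0.1797]
tcp_rot: [3.131, -0.001, -0.045]
force: [-2.9, -0.3, 4.6]
opening: 0.0005
grip_force: 2.6
```

>>> servo_tool:
  series:
    - [-0.0013, 0, -0.002, 0, -0.026, 0, 0]
    - [-0.0025, 0, -0.004, 0, -0.052, 0, 0]
    - [-0.0037, 0, -0.0062, 0, -0.078, 0, 0]
    - [-0.0049, 0, -0.0083, 0, -0.104, 0, 0]
    - [-0.006, 0, -0.0105, 0, -0.13, 0, 0]

```text
clock: 8.68
ee_pos: [0.5853, 0.0298, 0.1698]
tcp_rot: [3.137, -0.134, -0.046]
force: [0.8, 0.8, 2.3]
opening: 0.0005
grip_force: 1.3
```

>>> servo_tool:
  series:
    - [-0.001, 0, -0.0026, 0, -0.03, 0, 0]
    - [-0.002, 0, -0.0052, 0, -0.06, 0, 0]
    - [-0.003, 0, -0.0078, 0, -0.09, 0, 0]
    - [-0.004, 0, -0.0105, 0, -0.12, 0, 0]
    - [-0.005, 0, -0.0132, 0, -0.15, 0, 0]

```text
clock: 9.1
ee_pos: [0.58, 0.03, 0.1566]
tcp_rot: [-3.139, -0.284, -0.047]
force: [-0.4, 1.2, 3.7]
opening: 0.0006
grip_force: 1.6
```

>>> servo_tool:
  series:
    - [-0.0007, 0, -0.0027, 0, -0.03, 0, 0]
    - [-0.0014, 0, -0.0054, 0, -0.06, 0, 0]
    - [-0.0021, 0, -0.0081, 0, -0.09, 0, 0]
    - [-0.0027, 0, -0.0109, 0, -0.12, 0, 0]
    - [-0.0033, 0, -0.0137, 0, -0.15, 0, 0]

```text
clock: 9.52
ee_pos: [0.5767, 0.0299, 0.1429]
tcp_rot: [-3.131, -0.434, -0.05]
force: [-0.9, 2.5, 3.2]
opening: 0.0003
grip_force: 1.7
```

>>> servo_tool:
  series:
    - [-0.0002, 0, -0.0019, 0, -0.02, 0, 0]
    - [-0.0004, 0, -0.0037, 0, -0.04, 0, 0]
    - [-0.0006, 0, -0.0056, 0, -0.06, 0, 0]
    - [-0.0007, 0, -0.0074, 0, -0.08, 0, 0]
    - [-0.0007, 0, -0.0074, 0, -0.08, 0, 0]

```text
clock: 9.93
ee_pos: [0.575, 0.0298, 0.1346]
tcp_rot: [-3.127, -0.511, -0.052]
force: [-3.5, 1.5, 3.9]
opening: 0.0004
grip_force: 2.6
```

>>> servo_tool:
  series:
    - [0, 0, -0.001, 0, -0.01, 0, 0]
    - [0, 0, -0.002, 0, -0.02, 0, 0]
    - [0, 0, -0.003, 0, -0.03, 0, 0]
    - [0, 0, -0.003, 0, -0.03, 0, 0]

```text
clock: 10.27
ee_pos: [0.5756, 0.0297, 0.1338]
tcp_rot: [-3.124, -0.534, -0.053]
force: [-5.9, 1.4, 4.3]
opening: 0.0005
grip_force: 3.0
```

>>> servo_tool:
  series:
    - [0, 0, -0.001, 0, -0.01, 0, 0]
    - [0, 0, -0.002, 0, -0.02, 0, 0]
    - [0, 0, -0.002, 0, -0.02, 0, 0]

```text
clock: 10.52
ee_pos: [0.5781, 0.0291, 0.1388]
tcp_rot: [-3.121, -0.545, -0.053]
force: [-5.2, 0.8, 4.2]
opening: 0.0004
grip_force: 2.8
```

>>> servo_tool:
  series:
    - [0, 0, 0, 0, 0, 0, 0]
    - [0, 0, 0, 0, 0, 0, 0]

```text
clock: 10.68
ee_pos: [0.5781, 0.0291, 0.1385]
tcp_rot: [-3.122, -0.544, -0.053]
force: [-5.9, 1.1, 4.7]
opening: 0.0005
grip_force: 2.9
```

>>> servo_tool:
  series:
    - [0, 0, -0.001, 0, 0, 0, 0]
    - [0, 0, -0.001, 0, 0, 0, 0]

```text
clock: 10.85
ee_pos: [0.578, 0.0291, 0.1377]
tcp_rot: [-3.121, -0.543, -0.053]
force: [-5.1, 1.0, 3.8]
opening: 0.0005
grip_force: 3.0
```

```bash
python3 - <<'E'
from h import *
s=robot.observe();print(s['clock'],s['ee_pos'],s['tcp_rot'],s['force'],s['torque'],s['joint_positions'],s['effort'])
a=robot.read_camera('side')[150:260,180:340,::-1]
b=robot.read_camera('top')[80:235,225:365,::-1]
cv2.imwrite('pics/p1.png',np.hstack([cv2.resize(a,(400,275),interpolation=2),cv2.resize(b,(248,275),interpolation=2)]))
E
```

```text
10.85 [0.57803328 0.02907109 0.13772783] [-3.12144965 -0.54306237 -0.05343816] [-5.12257671  1.01502764  3.79620349] [0.1728072  0.96492341 0.11212044] [-0.10935203  0.32470596  1.99561648  0.1757129   0.28401151  1.35406653] [-8.21996927e-01 -3.58053124e+01 -2.12647659e+01  1.57321938e-01
 -3.32650892e+00  8.27195890e-05]
```

View pics/p1.png

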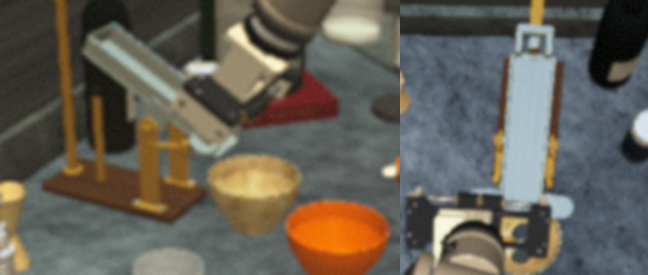

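The picture shows the tray already well tipped and apparently empty. The wrist joint (j5 = 0.284) is at its limit, so I'll take back some tilt before pressing on.

>>> servo_tool:
  series:
    - [0, 0, 0, 0, 0.02, 0, 0]

```text
clock: 11.03
ee_pos: [0.5781, 0.029, 0.1378]
tcp_rot: [-3.123, -0.524, -0.053]
force: [-4.0, 2.3, 3.9]
opening: 0.0004
grip_force: 2.6
```

>>> servo_tool:
  series:
    - [0, 0, 0, 0, 0.02, 0, 0]

```text
clock: 11.12
ee_pos: [0.5782, 0.029, 0.1379]
tcp_rot: [-3.124, -0.503, -0.052]
force: [-4.5, 1.9, 3.9]
opening: -0.0002
grip_force: 2.8
```

>>> servo_tool:
  series:
    - [0, 0, 0, 0, 0.02, 0, 0]
    - [0, 0, 0, 0, 0.02, 0, 0]

```text
clock: 11.28
ee_pos: [0.5788, 0.0289, 0.1384]
tcp_rot: [-3.125, -0.484, -0.052]
force: [-4.9, 0.0, 4.7]
opening: 0.0004
grip_force: 3.2
```

>>> servo_tool:
  series:
    - [-0.0005, 0, 0, 0, 0.03, 0, 0]
    - [-0.001, 0, -0.001, 0, 0.06, 0, 0]
    - [-0.0015, 0, -0.002, 0, 0.09, 0, 0]
    - [-0.002, 0, -0.003, 0, 0.09, 0, 0]

```text
clock: 11.62
ee_pos: [0.5775, 0.0289, 0.1359]
tcp_rot: [-3.13, -0.395, -0.049]
force: [-2.3, 0.3, 4.4]
opening: 0.0007
grip_force: 2.5
```

>>> servo_tool:
  series:
    - [0, 0, -0.001, 0, 0, 0, 0]
    - [0, 0, -0.002, 0, 0, 0, 0]
    - [0, 0, -0.002, 0, 0, 0, 0]

```text
clock: 11.87
ee_pos: [0.577, 0.0288, 0.1333]
tcp_rot: [-3.13, -0.396, -0.05]
force: [-0.6, 1.1, 3.9]
opening: 0.0005
grip_force: 2.0
```

>>> servo_tool:
  series:
    - [0, 0, -0.001, 0, 0, 0, 0]
    - [0, 0, -0.0015, 0, 0, 0, 0]
    - [0, 0, -0.0015, 0, 0, 0, 0]

```text
clock: 12.12
ee_pos: [0.5767, 0.0288, 0.1316]
tcp_rot: [-3.13, -0.395, -0.05]
force: [-0.4, 0.9, 4.0]
opening: 0.0006
grip_force: 1.9
```

>>> servo_tool:
  series:
    - [0, 0, -0.001, 0, 0, 0, 0]
    - [0, 0, -0.0015, 0, 0, 0, 0]
    - [0, 0, -0.0015, 0, 0, 0, 0]

```text
clock: 12.37
ee_pos: [0.5768, 0.0288, 0.1304]
tcp_rot: [-3.13, -0.396, -0.05]
force: [-3.7, 0.0, 8.1]
opening: 0.0001
grip_force: 4.0
```

>>> servo_tool:
  series:
    - [0, 0, -0.001, 0, 0, 0, 0]
    - [0, 0, -0.0015, 0, 0, 0, 0]
    - [0, 0, -0.0015, 0, 0, 0, 0]

```text
clock: 12.62
ee_pos: [0.5768, 0.0288, 0.1295]
tcp_rot: [-3.13, -0.396, -0.05]
force: [-5.8, 0.5, 13.1]
opening: 0.0007
grip_force: 7.0
```

>>> servo_tool:
  series:
    - [0, 0, -0.0005, 0, 0, 0, 0]
    - [0, 0, -0.001, 0, 0, 0, 0]
    - [0, 0, -0.001, 0, 0, 0, 0]

```text
clock: 12.87
ee_pos: [0.5769, 0.0289, 0.129]
tcp_rot: [-3.131, -0.397, -0.049]
force: [-8.4, 0.3, 16.8]
opening: 0.0003
grip_force: 8.9
```

On the stop; 18.8 N is a little high, so I'm easing back toward 13 N.

>>> servo_tool:
  series:
    - [0, 0, 0.0012, 0, 0, 0, 0]
    - [0, 0, 0.0012, 0, 0, 0, 0]

```text
clock: 13.03
ee_pos: [0.5768, 0.0289, 0.1299]
tcp_rot: [-3.13, -0.396, -0.05]
force: [-5.7, 0.7, 11.6]
opening: 0.0003
grip_force: 5.8
```

>>> servo_tool:
  series:
    - [0, 0, 0, 0, 0, 0, 0]
    - [0, 0, 0, 0, 0, 0, 0]
    - [0, 0, 0, 0, 0, 0, 0]
    - [0, 0, 0, 0, 0, 0, 0]
    - [0, 0, 0, 0, 0, 0, 0]

```text
clock: 13.45
ee_pos: [0.5768, 0.0288, 0.1298]
tcp_rot: [-3.13, -0.396, -0.05]
force: [-5.0, 0.9, 11.8]
opening: 0.0002
grip_force: 6.3
```

>>> servo_tool:
  series:
    - [0, 0, 0, 0, 0, 0, 0]
    - [0, 0, 0, 0, 0, 0, 0]
    - [0, 0, 0, 0, 0, 0, 0]
    - [0, 0, 0, 0, 0, 0, 0]
    - [0, 0, 0, 0, 0, 0, 0]

```text
clock: 13.87
ee_pos: [0.5768, 0.0288, 0.1298]
tcp_rot: [-3.13, -0.396, -0.05]
force: [-4.6, 1.1, 11.6]
opening: 0.0005
grip_force: 6.3
```

>>> servo_tool:
  series:
    - [0, 0, 0, 0, 0, 0, 0]
    - [0, 0, 0, 0, 0, 0, 0]
    - [0, 0, 0, 0, 0, 0, 0]
    - [0, 0, 0, 0, 0, 0, 0]
    - [0, 0, 0, 0, 0, 0, 0]

```text
clock: 14.28
ee_pos: [0.5768, 0.0288, 0.1298]
tcp_rot: [-3.13, -0.396, -0.05]
force: [-4.6, 1.3, 12.5]
opening: 0.0006
grip_force: 6.3
```

```bash
python3 - <<'E'
from h import *
s=robot.observe();print(s['clock'],s['force'],np.linalg.norm(s['force']))
a=robot.read_camera('side')[150:260,180:340,::-1]
b=robot.read_camera('top')[80:235,225:365,::-1]
cv2.imwrite('pics/p2.png',np.hstack([cv2.resize(a,(480,330),interpolation=2),cv2.resize(b,(298,330),interpolation=2)]))
E
```

```text
14.2833 [-4.5885927   1.2685247  12.45339639] 13.332344860125927
```

View pics/p2.png

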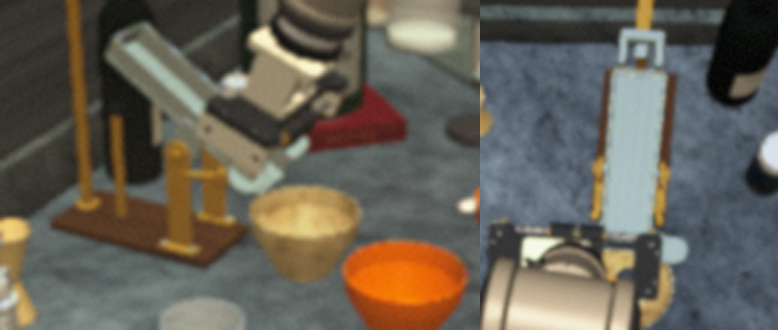

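The tray is on its stop and the visible trough is empty. I'll hold a bit longer, then ease up along the arc.

>>> servo_tool:
  series:
    - [0, 0, 0, 0, 0, 0, 0]
    - [0, 0, 0, 0, 0, 0, 0]
    - [0, 0, 0, 0, 0, 0, 0]
    - [0, 0, 0, 0, 0, 0, 0]
    - [0, 0, 0, 0, 0, 0, 0]

```text
clock: 14.8
ee_pos: [0.5768, 0.0289, 0.1297]
tcp_rot: [-3.13, -0.396, -0.05]
force: [-5.6, 0.9, 11.9]
opening: 0.0003
grip_force: 6.3
```

>>> servo_tool:
  series:
    - [0, 0, 0, 0, 0, 0, 0]
    - [0, 0, 0, 0, 0, 0, 0]
    - [0, 0, 0, 0, 0, 0, 0]
    - [0, 0, 0, 0, 0, 0, 0]
    - [0, 0, 0, 0, 0, 0, 0]

```text
clock: 15.22
ee_pos: [0.5768, 0.0289, 0.1297]
tcp_rot: [-3.13, -0.396, -0.049]
force: [-5.4, 1.2, 12.2]
opening: 0.0004
grip_force: 6.2
```

>>> servo_tool:
  series:
    - [0, 0, 0.002, 0, 0, 0, 0]
    - [0.0002, 0, 0.0045, 0, 0.02, 0, 0]
    - [0.0004, 0, 0.007, 0, 0.04, 0, 0]
    - [0.0007, 0, 0.0095, 0, 0.06, 0, 0]
    - [0.001, 0, 0.012, 0, 0.08, 0, 0]

```text
clock: 15.63
ee_pos: [0.5768, 0.0288, 0.1405]
tcp_rot: [-3.135, -0.312, -0.048]
force: [-2.0, 0.5, 4.1]
opening: 0.0006
grip_force: 2.4
```

>>> servo_tool:
  series:
    - [0.0005, 0, 0.0025, 0, 0.02, 0, 0]
    - [0.001, 0, 0.005, 0, 0.04, 0, 0]
    - [0.0016, 0, 0.0075, 0, 0.06, 0, 0]
    - [0.0023, 0, 0.01, 0, 0.08, 0, 0]
    - [0.003, 0, 0.0125, 0, 0.1, 0, 0]

```text
clock: 16.05
ee_pos: [0.5796, 0.0287, 0.1528]
tcp_rot: [-3.14, -0.211, -0.047]
force: [-2.7, -0.4, 4.2]
opening: 0.001
grip_force: 2.6
```

>>> servo_tool:
  series:
    - [0.0008, 0, 0.0025, 0, 0.02, 0, 0]
    - [0.0016, 0, 0.005, 0, 0.04, 0, 0]
    - [0.0025, 0, 0.0075, 0, 0.06, 0, 0]
    - [0.0035, 0, 0.01, 0, 0.08, 0, 0]
    - [0.0045, 0, 0.0125, 0, 0.1, 0, 0]

```text
clock: 16.47
ee_pos: [0.5842, 0.0284, 0.1655]
tcp_rot: [3.138, -0.112, -0.046]
force: [-1.7, -1.6, 4.1]
opening: 0.0005
grip_force: 2.4
```

>>> servo_tool:
  series:
    - [0.0012, 0, 0.002, 0, 0.02, 0, 0]
    - [0.0024, 0, 0.004, 0, 0.04, 0, 0]
    - [0.0035, 0, 0.006, 0, 0.06, 0, 0]
    - [0.0045, 0, 0.008, 0, 0.08, 0, 0]
    - [0.0055, 0, 0.01, 0, 0.1, 0, 0]

```text
clock: 16.88
ee_pos: [0.5898, 0.0283, 0.1755]
tcp_rot: [3.133, -0.012, -0.046]
force: [-1.3, -1.4, 4.5]
opening: 0.0006
grip_force: 2.2
```

Still in contact near level. Easing off and lifting clear.

>>> servo_tool:
  series:
    - [0.0006, 0, 0.001, 0, 0, 0, 0]
    - [0.001, 0, 0.002, 0, 0, 0, 0]
    - [0.0015, 0, 0.003, 0, 0, 0, 0]
    - [0.0015, 0, 0.004, 0, 0, 0, 0]
    - [0.0015, 0, 0.005, 0, 0, 0, 0]

```text
clock: 17.3
ee_pos: [0.592, 0.029, 0.1806]
tcp_rot: [3.135, -0.015, -0.046]
force: [0.3, 0.0, 0.5]
opening: 0.0006
grip_force: 0.0
```

>>> servo_tool:
  series:
    - [0, 0, 0.003, 0, 0, 0, 0]
    - [0, 0, 0.01, 0, 0, 0, 0]
    - [0, 0, 0.03, 0, 0, 0, 0]
    - [0, 0, 0.06, 0, 0, 0, 0]
    - [-0.02, 0.02, 0.09, 0, 0, 0, 0]

```text
clock: 17.72
ee_pos: [0.5732, 0.0465, 0.2707]
tcp_rot: [3.133, -0.014, -0.049]
force: [0.8, 0.8, 0.1]
opening: 0.0007
grip_force: 0.0
```

>>> servo_tool:
  series:
    - [-0.03, 0.03, 0, 0, 0, 0, 0]
    - [-0.06, 0.06, 0, 0, 0, 0, 0]
    - [-0.09, 0.09, 0, 0, 0, 0, 0]
    - [-0.12, 0.12, 0, 0, 0, 0, 0]
    - [-0.13, 0.13, 0, 0, 0, 0, 0]

```text
clock: 18.13
ee_pos: [0.4381, 0.1815, 0.2713]
tcp_rot: [3.136, -0.013, -0.043]
force: [0.0, 1.0, 0.0]
opening: 0.0002
grip_force: 0.0
```

```bash
python3 - <<'E'
from h import *
s=robot.observe();print(s['clock'],s['ee_pos'],s['force'])
a=robot.read_camera('side')[130:250,170:345,::-1]
b=robot.read_camera('top')[95:255,230:360,::-1]
cv2.imwrite('pics/p3.png',np.hstack([cv2.resize(a,(350,500),interpolation=2),cv2.resize(b,(407,500),interpolation=2)]))
E
```

```text
18.1333 [0.43809739 0.18153017 0.27129625] [0.04726046 0.99744863 0.04048085]
```

View pics/p3.png

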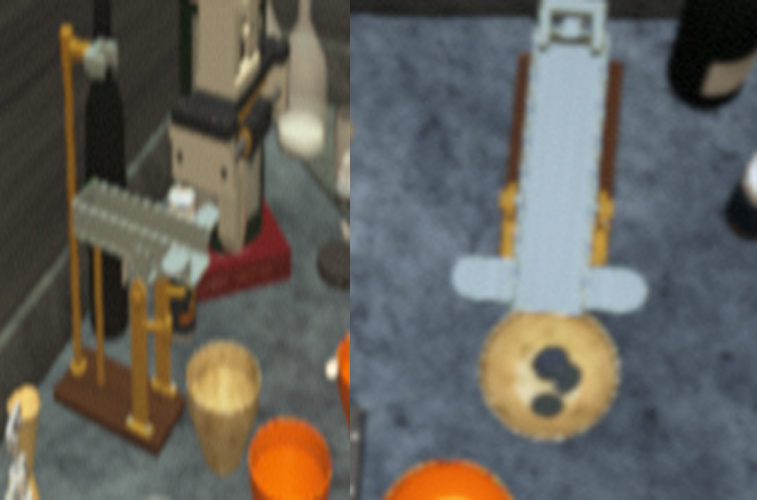

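The tray is level and empty, the bowl is unmoved, and dark caps sit in its middle (about (553,380) in the picture). At least three are visible, so I'll check numerically that the fourth isn't lying elsewhere.

```bash
python3 - <<'E'
from h import *
from scipy.spatial.transform import Rotation
a=cv2.GaussianBlur(cv2.imread('pics/top0.png'),(3,3),0);b=cv2.GaussianBlur(robot.read_camera('top')[:,:,::-1].copy(),(3,3),0)
d=(cv2.absdiff(a,b).max(2)>30).astype(np.uint8)
n,_,st,ce=cv2.connectedComponentsWithStats(d)
for i in range(1,n):
    if st[i,4]>12: print(st[i],ce[i].round())
g=cv2.cvtColor(b,cv2.COLOR_BGR2GRAY)[205:232,280:312]
for r in g[::1]: print(''.join('#' if v<75 else '+' if v<100 else '.' for v in r))
s=cv2.absdiff(cv2.imread('pics/side0.png'),robot.read_camera('side')[:,:,::-1].copy()).max(2)[225:300,150:380]
n,_,st,ce=cv2.connectedComponentsWithStats((s>30).astype(np.uint8))
print([(st[i].tolist()) for i in range(1,n) if st[i,4]>8])
E
```

```text
[291 113  13  12 120] [297. 118.]
[295 130  12  12 122] [301. 135.]
[292 146  13  13 131] [298. 152.]
[291 166  13  13 133] [297. 172.]
[   91   191   126   229 16396] [150. 304.]
[ 271  194   46   43 1426] [293. 214.]
[ 359  217   47   46 1692] [382. 240.]
[219 223  17  25 214] [226. 233.]
[226 240   4   5  13] [228. 242.]
[227 242   8  18  59] [231. 251.]
[219 253   8   7  31] [222. 256.]
[201 339   8   7  41] [205. 342.]
[   0  366   68   54 1644] [ 28. 398.]
[  7 375  40  13  87] [ 28. 381.]
[ 23 374   5   4  17] [ 25. 376.]
[197 392   7  26 127] [200. 404.]
[269 399  36  14 132] [289. 404.]
[259 409  24  11 163] [268. 415.]
[292 414  14   6  53] [299. 417.]
................................
................................
............++++++..............
...........+++##+++.............
..........++#####++.............
.........++#######++............
.........+########++............
.........+#######++++...........
..........+#########++..........
..........++#########++.........
...........+++++#####++.........
..............+++####++.........
................+###++..........
................++#++...........
................++++............
................................
................................
..........+++++++...............
.........++####++...............
.........+######+...............
.........+######+...............
.........+++###++...............
..........++++++................
...............................+
.............................+++
.............................+++
...........................+++++
[[114, 0, 35, 19, 443], [210, 54, 20, 21, 303]]
```

```bash
python3 -c "
from cell import robot
print(robot.job_done())"
```

```text
the job is handed in; nothing more can be done
None
```

I handed the job in: the gold bowl stands under the mouth, the tray bore on its stop at about 13 N for over 2 s and was eased back level, it looks empty, and no bystander showed any movement. I could see only three caps in the bowl; the fourth, not found anywhere else in view, is probably stacked under them.

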